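# Put the chip rolls away and lock the box door in its next hole

### The arm

A 6-joint arm with a two-finger parallel gripper is mounted at the origin on the work surface. World frame = base frame: x ahead of the robot, y to its left, z up, the work surface at z = 0. Lengths are in m, angles in rad, forces in N, time in s.
With the tool pointing down it reaches from about 0.375 to 0.75 m from the base axis. Payload 9 kg.
Tool frame: the origin (TCP) lies midway between the tips of the shut fingers; the grasp point (between the pads) lies manip.tcp_to_grasp behind it (manip.tcp_to_grasp is the distance from the TCP to the grasp point, in m); z points along the fingers, y is the line along which they close (so a half turn about z gives the same grasp; the last joint's range is limited). The gripper opens to 85 mm and grips with 20 to 120 N. Pads are 22 mm wide; open, the fingers measure 114 mm over their backs; the gripper's body (76 mm by 85 mm) begins 54 mm behind the grasp point. The pads swing forward as they close: fully open they stand 13 mm farther back than shut.
Start: joints at [1.115, 0.104, 0.097, 1.564, 0, 1.353], TCP at [0.141, 0.583, 0.231] pointing down, gripper open.
Joint ranges: [-2.99, 2.99], [-0.84, 1.86], [-1.1, 1.16], [-1.84, 2.11], [-1.51, 1.56], [-3.14, 3.14]. Speed limits (rad/s): [2.22, 2.22, 2.57, 3.14, 3.14, 3.14].

### API

Orientations are given as a unit quaternion [w, x, y, z].
In Python, from workcell import manip gives the robot as it stands.
- The arm moves only by the tool jog_arm, never from a script. Its argument "commands" is a list of rows, each an object with "grip": the finger opening in mm, from 0 to 85.4; "offset": the shift along the world's x, y, z normalised to -1 to 1, where 1 is 0.4 m, a list of three; "roll": the turn about the world's z normalised to -1 to 1, where 1 is pi/2 rad. In form: [{"grip": grip, "offset": [dx, dy, dz], "roll": roll}, ...]. A call has 1 to 20 rows; each row is the pose to reach, as a shift and turn from the pose commanded when the call began; what a row does not reach only later rows make up. A row lasts 1/12 s, in which the tool goes at most 41.7 mm and 7.16 degrees, less where a joint would pass 70% of its speed; a pose out of reach is approached as far as the arm can. A call with a number of a shift or a turn outside -1 to 1 is refused whole. A call with a gripper value outside its range is refused whole. The fingers move at their own pace and stop on an object; "force" is the grip in N (left out, the last holds). Time passes only in rows, so rows that repeat a pose let the fingers close. It gives the time, the measured TCP pose, the force, the opening and the grip force at its end, in the units of the state.
- manip.get_state(): the state, without advancing time (a new reading comes with each control period).
- manip.read_camera(name): name is "scene" or "side" or "wrist"; returns a dict with "image" (400x640x3 uint8, red, green, blue), "range_z" (400x640 float32, m along the optical axis (not along the pixel's ray), 0 where there is no reading), "intrinsics" (3x3 intrinsics, pixels), "camera_from_world" (4x4, takes a point from world to camera coordinates). Camera axes: x right, y up, looking along -z (the intrinsics and any distortion apply to the point x, -y, -z); pixel columns grow to the right and rows downward; lengths in m; the calibration is good to about 2 mm. A picture is of the moment at which its call begins.
- manip.hand_in(): hands the job in; it is judged then, once.
The state is a dict: "t": time; "joint_positions": joint angles; "dq": joint speeds; "effort": joint torques, N m; "eef_pos": TCP position; "eef_rot": TCP orientation; "force": force on the tool from outside, world axes, zero at the start; "ft_torque": the same for the moment, N m; "gripper_width": finger opening in m; "gripper_force": force on a finger pad.
Only numpy, scipy, OpenCV 4.12 (cv2) and the standard library are available. Lean on these libraries where they do the work, as an engineer would, in place of code of your own. Each camera call takes 0.05 s, during which the arm holds its last target. There are 200 camera calls.

### The job

Put the two capped rolls of poker chips into the open bay of the wooden box, each lying flat in the row of its own length, and let go of them. Then pull up the spring lock knob on the box's sliding door, slide the door shut over the bay to the next pin hole, let the pin go fully home in that hole, and finish still gripping the knob with the pin seated: do not let go of it at the end. Do not disturb the mugs, the dice dish or the chip carousel.

Things in the scene. Friction and masses are not known exactly. Their poses are not given: they have to be found in the camera images.
- box: Fixed wooden box, origin under its middle. In its x from -116 to 130 mm, y +-124, walls 60 high. Its -y half is an open bay (inside x +-108, y -116..-4, floor 6 mm up), its +y half is decked. The 22 mm thick +x wall has two pin holes in its top, 12 x 11 mm, 14 deep, at x 119: y +60 (pin starts there) and the next, y -62. The door (122 long in y, top at z 69) starts on the decked half, y -1..121.
- row_long (a point): Centre of the long row, on the bay's floor (box x -48, y -60), axes as the box. It runs along box y, 112 mm long between the bay's walls; 18 mm high corner posts on its end 12 mm leave 54 mm across x; its middle is open for fingers. Nearest box wall: 60 mm to the -x side, 60 mm high.
- row_short (a point): Centre of the short row, on the bay's floor (box x +48, y -60), axes as the box. As the long row, but 78 mm long between two 18 mm high end stops; box wall 60 mm to its +x side.
- roll_long: Long roll of chips, loose, 330 g nominal: a grey and white cylinder 40 mm in diameter lying along its own y between two black square end caps 46 x 46 x 6 mm; 100 mm long over all. Origin at the centre of its underside, axis 23 mm above it. Grip across the cylinder at mid-length.
- roll_short: Short roll, same look and section as the long one, 66 mm long over all, 220 g nominal; same axes and origin.
- door (a joint): Travel of the sliding door in m towards box -y: about 0 at the start (open; the hole leaves the pin 1.5 mm play either way), 0.122 with the pin over the next hole (bay shut), end stop at 0.137. About 1.5 N friction. With the pin down in a hole the door cannot slide.
- plunger (a joint): Lift of the spring lock plunger in m, straight up from the door: 0 = pin home (12 mm deep in a hole), 0.020 = end stop. Spring and weight pull it down with about 5 N at 0, 7.5 N at the top. The 8 mm round-nosed pin is clear of the hole above 0.013; let down between holes it rests on the rail at about 0.012. It travels with the door.
- knob: Black ribbed plunger knob, an upright cylinder 24 mm in diameter, 32 mm tall, on the door above the thick +x wall (box x 119, y 60 mm minus door travel). Origin at the centre of its underside, 89.5 mm above the work surface with the pin home; the guide tube below, 20 mm in diameter, ends 5 mm lower. Axes as the box. Grip from above, best across box y.
- hole_next (a point): Mouth centre of the next pin hole (box x = 119, y = -62, z = 60), where the pin must end.
- mug_a: Bystander: ceramic mug, 80 mm across, 95 mm tall, loose.
- mug_b: Bystander: ceramic mug, 80 mm across, 95 mm tall, loose.
- dish: Bystander: glass dice dish, 132 mm across, 34 mm tall, loose.
- carousel_rim (a point): Point on the rim of the bystander chip carousel, 80 mm from its spin axis, 84 mm up; the carousel is black plastic, 176 mm across, 140 mm tall, and spins on a fixed base.
Things that resemble listed ones, but are neither listed nor needed, are in the scene too. What is shaped like the roll_short but orange or yellow is not meant. What is shaped like the roll_long but red is not meant.

How it is judged:
By the outcome, as a careful person would: the job done as asked, in the order asked, and still so for the second after the job is handed in, while the arm keeps its last pose, push and grip.
It also fails if it takes over 72 s, if anything falls off the work surface, if the arm or the gripper's body presses on something with over 40 N, if the wrist force passes 120 N, or if a joint passes its speed limit or range.

## Working session

There is one attempt and no reset: what is moved stays moved. The work goes in short steps, Python scripts to look and compute and a tool call to move; the robot and the scene stay as the last step left them, time stands still between calls to the robot, and variables do not carry over. Pictures are saved under pics/ and viewed, at most 10 in all, crops included, and the job is handed in when it is done.

Besides the shell and the picture viewer there is one more tool, called after "Call:" as a command line: name --argument value ..., lists and objects as JSON in quotes. jog_arm: Moves the arm, as the interface text tells. Scaled input: -1 to 1 covers 0.4 m each way for a shift and pi/2 rad each way for a turn. Its arguments: {"type":"object","properties":{"commands":{"type":"array","items":{"type":"object","properties":{"grip":{"type":"number"},"offset":{"type":"array","items":{"type":"number","minimum":-1,"maximum":1}},"roll":{"type":"number","minimum":-1,"maximum":1}}}},"force":{"type":"number"}},"required":["commands"]}

```bash
mkdir -p pics; cat > h.py <<'E'
import numpy as np,cv2
from workcell import manip
def cap(n,tag):
    d=manip.read_camera(n); np.savez(f'pics/{tag}.npz',**d); cv2.imwrite(f'pics/{tag}.png',d['image'][:,:,::-1]); return d
def load(tag): return dict(np.load(f'pics/{tag}.npz'))
def world(d):
    r=d['range_z']; K=d['intrinsics']; v,u=np.mgrid[0:400,0:640]
    X=(u-K[0,2])/K[0,0]*r; Y=(v-K[1,2])/K[1,1]*r
    P=np.stack([X,-Y,-r,np.ones_like(r)],-1)
    W=P@np.linalg.inv(d['camera_from_world']).T
    W=W[...,:3]; W[r<=0]=np.nan; return W
E
python3 - <<'E'
from h import *
for n in('scene','side','wrist'):
    d=cap(n,n+'0'); print(n,np.linalg.inv(d['camera_from_world'])[:3,3].round(3),d['intrinsics'].round(1).tolist(),[k for k in d])
a=cv2.imread('pics/scene0.png');b=cv2.imread('pics/side0.png')
s=manip.get_state();print(s,manip.tcp_to_grasp)
E
```

```text
scene [ 1.28  -0.604  1.359] [[420.6, 0.0, 324.1], [0.0, 420.6, 198.1], [0.0, 0.0, 1.0]] ['image', 'range_z', 'intrinsics', 'camera_from_world']
side [-0.232 -0.706  1.139] [[427.1, 0.0, 313.2], [0.0, 427.1, 199.3], [0.0, 0.0, 1.0]] ['image', 'range_z', 'intrinsics', 'camera_from_world']
wrist [0.064 0.602 0.373] [[348.6, 0.0, 318.0], [0.0, 348.6, 196.6], [0.0, 0.0, 1.0]] ['image', 'range_z', 'intrinsics', 'camera_from_world']
{'t': 0.15, 'joint_positions': array([ 1.11529784e+00,  1.04575373e-01,  9.66443839e-02,  1.56396071e+00,
       -3.70532636e-05,  1.35310004e+00]), 'dq': array([-0.00052876, -0.00137179,  0.00339855, -0.00054449, -0.00077593,
        0.00044199]), 'effort': array([ 4.01774174e-03, -5.57359171e+01,  5.04004669e+01,  1.24896949e-02,
       -2.24166115e-04,  4.72714987e-06]), 'eef_pos': array([0.1412118 , 0.58285297, 0.23069129]), 'eef_rot': array([-1.63400526e-04,  1.18621113e-01,  9.92939440e-01, -5.23068768e-04]), 'force': array([-0.35061013, -0.46091436,  0.13690145]), 'ft_torque': array([ 0.02346927, -0.01307865,  0.00273516]), 'gripper_force': 0.0, 'gripper_width': 0.08528504292635845} 0.0187
```

View pics/scene0.png

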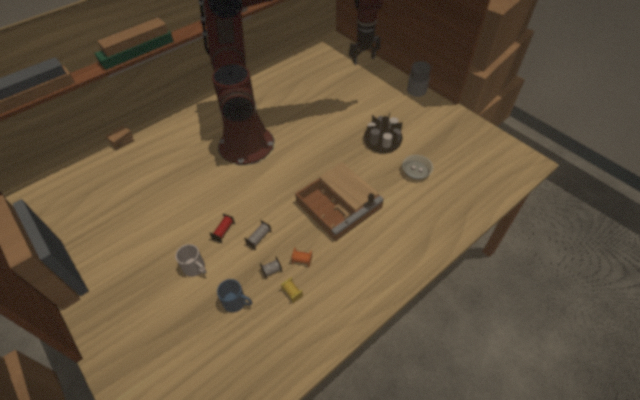

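View pics/side0.png

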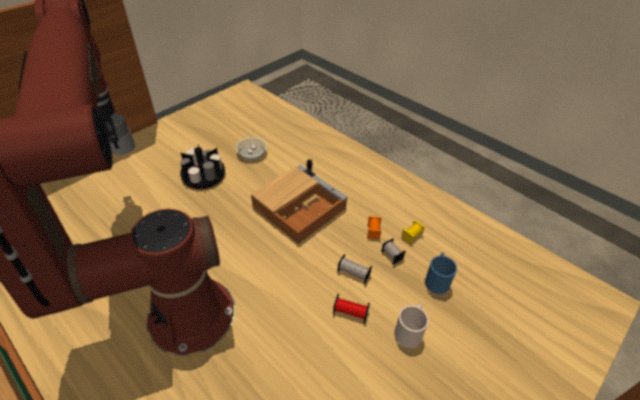

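Grey long roll at scene (258,235), red look-alike at (223,228). Grey short roll at scene (271,268), with orange (301,257) and yellow (291,290) look-alikes. The grey ones match the description. The box is at about (338,200) with its knob at (371,199). Next is an enlarged crop to confirm.

```bash
python3 - <<'E'
from h import *
a=load('scene0')['image'][155:315,210:390,::-1];b=load('side0')['image'][150:300,245:425,::-1]
A=cv2.resize(a,None,fx=4,fy=3.75,interpolation=cv2.INTER_CUBIC)
cv2.imwrite('pics/c1.png',cv2.resize(a,(675,600),interpolation=cv2.INTER_CUBIC)); cv2.imwrite('pics/c2.png',cv2.resize(b,(720,600),interpolation=cv2.INTER_CUBIC))
for n,pts in (('scene0',[(258,235),(271,268),(301,257),(338,185),(371,199),(191,261),(231,290),(417,167),(384,135),(325,205)]),('side0',[(354,268),(393,252),(309,165),(290,190)])):
    W=world(load(n))
    for u,v in pts: print(n,u,v,W[v,u].round(3))
E
```

```text
scene0 258 235 [ 0.465 -0.25   0.04 ]
scene0 271 268 [ 0.608 -0.295  0.041]
scene0 301 257 [ 0.644 -0.189  0.043]
scene0 338 185 [0.498 0.118 0.069]
scene0 371 199 [0.655 0.142 0.111]
scene0 191 261 [ 0.374 -0.492  0.005]
scene0 231 290 [ 0.575 -0.445  0.018]
scene0 417 167 [0.608 0.476 0.006]
scene0 384 135 [0.425 0.45  0.079]
scene0 325 205 [0.503 0.045 0.005]
side0 354 268 [ 0.441 -0.253  0.04 ]
side0 393 252 [ 0.581 -0.301  0.038]
side0 309 165 [0.636 0.139 0.11 ]
side0 290 190 [0.522 0.123 0.07 ]
```

View pics/c1.png

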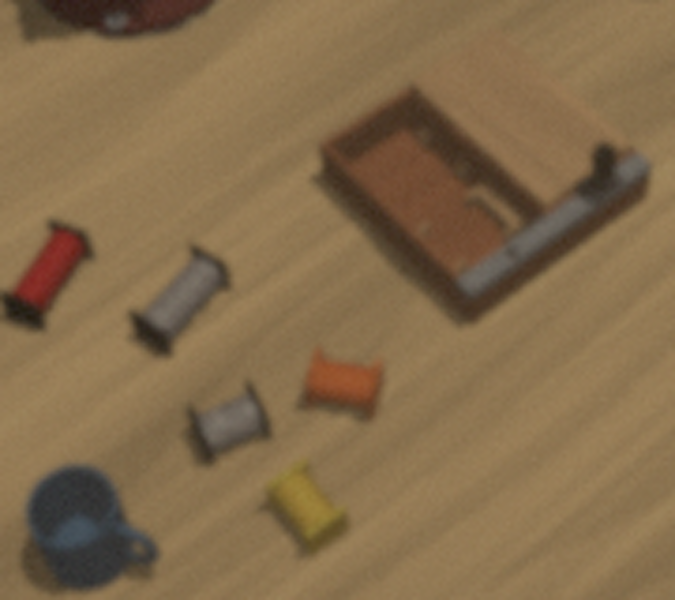

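View pics/c2.png

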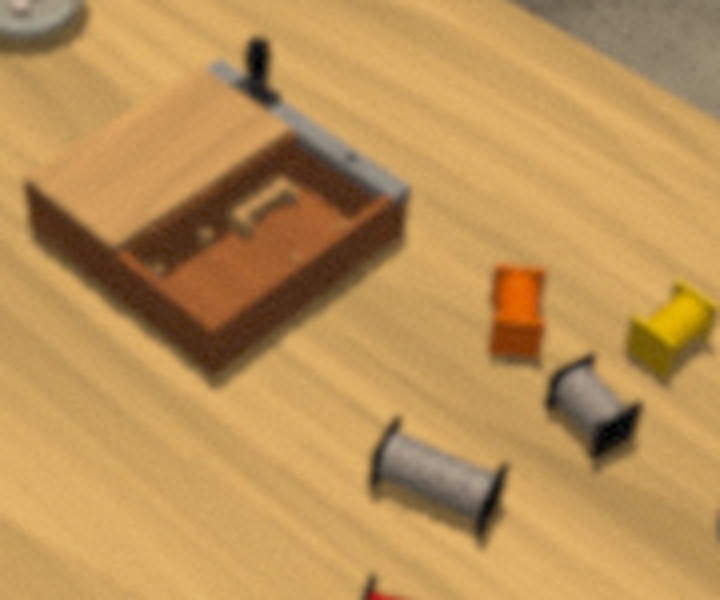

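The crops confirm the grey long roll (crop 1 at (180,300)) and grey short roll (crop 1 at (230,425)), each with black caps. The orange and yellow ones nearby are decoys. The box has its -x wall towards the robot, and its knob is on the grey rail at crop 1 (603,165), with the next pin hole near (512,252).

```bash
python3 - <<'E'
from h import *
Q=[]
for n in('scene0','side0'):
    d=load(n);W=world(d).reshape(-1,3);Q.append(W[~np.isnan(W[:,0])])
for name,c,r,zl,zh in(('long',(.455,-.25),.075,.012,.06),('short',(.595,-.298),.052,.012,.06),('box',(.53,.06),.25,.05,.08),('knob',(.645,.14),.05,.085,.14)):
    al=[]
    for P in Q+[np.vstack(Q)]:
        S=P[(np.hypot(P[:,0]-c[0],P[:,1]-c[1])<r)&(P[:,2]>zl)&(P[:,2]<zh)]
        R=cv2.minAreaRect((S[:,:2]*1000).astype(np.float32)); print(name,len(S),[np.round(x,1) for x in R],S.mean(0).round(4),np.percentile(S[:,2],[50,98]).round(4))
E
```

```text
long 318 [array([ 455.5, -245. ]), array([ 47.4, 103. ]), np.float64(16.4)] [ 0.4612 -0.2476  0.0364] [0.0385 0.0487]
long 440 [array([ 449.6, -249.2]), array([ 48.3, 100.7]), np.float64(13.9)] [ 0.4427 -0.2526  0.0357] [0.0384 0.0475]
long 758 [array([ 451.5, -246.5]), array([ 55.8, 103.7]), np.float64(16.4)] [ 0.4505 -0.2505  0.036 ] [0.0384 0.048 ]
short 236 [array([ 600.1, -290.8]), array([66.4, 44.4]), np.float64(75.7)] [ 0.6051 -0.2925  0.0367] [0.039  0.0491]
short 301 [array([ 593.8, -294.9]), array([68.6, 48.6]), np.float64(75.5)] [ 0.5876 -0.2967  0.0351] [0.0375 0.0469]
short 537 [array([ 595.9, -293.1]), array([73. , 51.8]), np.float64(75.5)] [ 0.5953 -0.2948  0.0358] [0.0382 0.0481]
box 2041 [array([535.8,  88.2]), array([252.5, 253.7]), np.float64(89.7)] [0.546  0.1157 0.0646] [0.0657 0.0739]
box 2255 [array([530.3,  28.6]), array([367. , 251.5]), np.float64(89.1)] [0.5252 0.1095 0.0644] [0.066  0.0726]
box 4296 [array([533. ,  30.3]), array([370.2, 256.8]), np.float64(89.1)] [0.5351 0.1125 0.0645] [0.0659 0.0733]
knob 59 [array([650.6, 147.1]), array([23.6, 21.7]), np.float64(66.0)] [0.6522 0.1453 0.1108] [0.114  0.1235]
knob 56 [array([643.6, 143.5]), array([25.3, 18.9]), np.float64(44.7)] [0.6403 0.1407 0.1098] [0.1114 0.1233]
knob 115 [array([647.1, 145. ]), array([32.2, 23.4]), np.float64(49.5)] [0.6464 0.1431 0.1103] [0.1129 0.1235]
```

Call:
jog_arm --commands '[{"grip":85,"offset":[0.7725,-0.8325,0.05],"roll":-0.667},{"grip":85,"offset":[0.7725,-0.8325,0.05],"roll":-0.667},{"grip":85,"offset":[0.7725,-0.8325,0.05],"roll":-0.667},{"grip":85,"offset":[0.7725,-0.8325,0.05],"roll":-0.667},{"grip":85,"offset":[0.7725,-0.8325,0.05],"roll":-0.667},{"grip":85,"offset":[0.7725,-0.8325,0.05],"roll":-0.667},{"grip":85,"offset":[0.7725,-0.8325,0.05],"roll":-0.667},{"grip":85,"offset":[0.7725,-0.8325,0.05],"roll":-0.667},{"grip":85,"offset":[0.7725,-0.8325,0.05],"roll":-0.667},{"grip":85,"offset":[0.7725,-0.8325,0.05],"roll":-0.667},{"grip":85,"offset":[0.7725,-0.8325,0.05],"roll":-0.667},{"grip":85,"offset":[0.7725,-0.8325,0.05],"roll":-0.667}]'

```text
t: 1.15
eef_pos: [0.4541, 0.2455, 0.2509]
eef_rot: [0.001, 0.602, 0.799, -0.0]
force: [-0.7, 1.1, 0.6]
gripper_width: 0.0853
gripper_force: 0.0
```

Call:
jog_arm --commands '[{"offset":[0.22,-0.6,0]},{"offset":[0.22,-0.6,0]},{"offset":[0.22,-0.6,0]},{"offset":[0.22,-0.6,0]},{"offset":[0.22,-0.6,0]},{"offset":[0.22,-0.6,0]},{"offset":[0.22,-0.6,0]},{"offset":[0.22,-0.6,0]},{"offset":[0.22,-0.6,0]},{"offset":[0.22,-0.6,0]}]'

```text
invalid input at $.commands[0]: expected keys grip, offset, roll
```

```bash
python3 - <<'E'
from h import *
d=cap('wrist','w1'); M=np.linalg.inv(d['camera_from_world']);print(M.round(3).tolist()); print(manip.get_state()['eef_pos'])
E
```

```text
[[0.961, -0.263, -0.086, 0.432], [0.276, 0.914, 0.298, 0.322], [0.0, -0.311, 0.951, 0.393], [0.0, 0.0, 0.0, 1.0]]
[0.45219702 0.24752327 0.25085027]
```

View pics/w1.png

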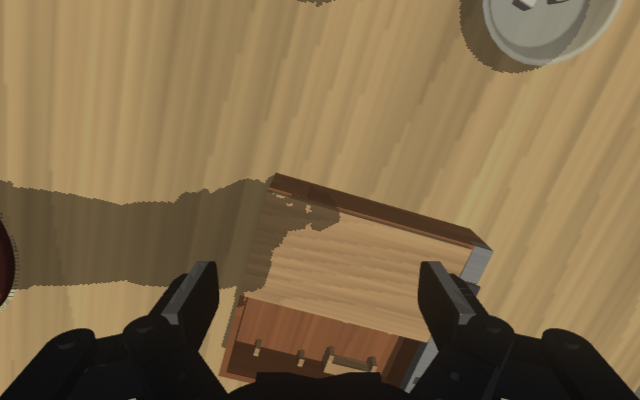

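The wrist view shows the decked half, with the box's back edge around (275,180)-(490,245) and the bay hidden low between the fingers. I'll move toward -y to bring the whole box into the upper part of the image.

Call:
jog_arm --commands '[{"grip":85,"offset":[0.22,-0.6,0],"roll":0},{"grip":85,"offset":[0.22,-0.6,0],"roll":0},{"grip":85,"offset":[0.22,-0.6,0],"roll":0},{"grip":85,"offset":[0.22,-0.6,0],"roll":0},{"grip":85,"offset":[0.22,-0.6,0],"roll":0},{"grip":85,"offset":[0.22,-0.6,0],"roll":0},{"grip":85,"offset":[0.22,-0.6,0],"roll":0},{"grip":85,"offset":[0.22,-0.6,0],"roll":0},{"grip":85,"offset":[0.22,-0.6,0],"roll":0}]'

```text
t: 1.95
eef_pos: [0.538, 0.011, 0.2511]
eef_rot: [-0.0, 0.599, 0.8, 0.0]
force: [-0.1, 0.1, 0.4]
gripper_width: 0.0851
gripper_force: 0.0
```

```bash
python3 - <<'E'
from h import *
d=cap('wrist','w2'); print(manip.get_state()['eef_pos'])
E
```

```text
[0.53789063 0.01158862 0.25132431]
```

Call:
jog_arm --commands '[{"grip":85,"offset":[0.0,-0.92,0],"roll":0},{"grip":85,"offset":[0.0,-0.92,0],"roll":0},{"grip":85,"offset":[0.0,-0.92,0],"roll":0},{"grip":85,"offset":[0.0,-0.92,0],"roll":0},{"grip":85,"offset":[0.0,-0.92,0],"roll":0},{"grip":85,"offset":[0.0,-0.92,0],"roll":0},{"grip":85,"offset":[0.0,-0.92,0],"roll":0},{"grip":85,"offset":[0.0,-0.92,0],"roll":0},{"grip":85,"offset":[0.0,-0.92,0],"roll":0},{"grip":85,"offset":[0.0,-0.92,0],"roll":0},{"grip":85,"offset":[0.0,-0.92,0],"roll":0},{"grip":85,"offset":[0.0,-0.92,0],"roll":0}]'

```text
t: 3.0
eef_pos: [0.5391, -0.3559, 0.2515]
eef_rot: [-0.0, 0.599, 0.801, 0.0]
force: [-0.6, 1.0, 0.2]
gripper_width: 0.0851
gripper_force: 0.0
```

```bash
python3 - <<'E'
from h import *
d=cap('wrist','w3'); print(manip.get_state()['eef_pos'],manip.get_state()['t'])
Q=[]
W=world(d).reshape(-1,3);P=W[~np.isnan(W[:,0])]
for name,c,r,zl,zh in(('long',(.452,-.247),.07,.012,.06),('short',(.596,-.293),.052,.012,.06)):
        S=P[(np.hypot(P[:,0]-c[0],P[:,1]-c[1])<r)&(P[:,2]>zl)&(P[:,2]<zh)]
        R=cv2.minAreaRect((S[:,:2]*1000).astype(np.float32)); print(name,len(S),[np.round(x,1) for x in R],S.mean(0).round(4),np.percentile(S[:,2],[50,98]).round(4))
a=cv2.imread('pics/w2.png');b=cv2.imread('pics/w3.png')
cv2.imwrite('pics/w23.png',np.vstack([a[:300],b[:300]]))
E
```

```text
[ 0.53913891 -0.3556402   0.25178267] 3.05
long 3526 [array([ 454.3, -259.1]), array([45.2, 73.9]), np.float64(16.3)] [ 0.4566 -0.2589  0.0389] [0.0403 0.0459]
short 2852 [array([ 595.5, -291.7]), array([66. , 45.9]), np.float64(76.3)] [ 0.5929 -0.2901  0.0394] [0.0409 0.0462]
```

View pics/w23.png

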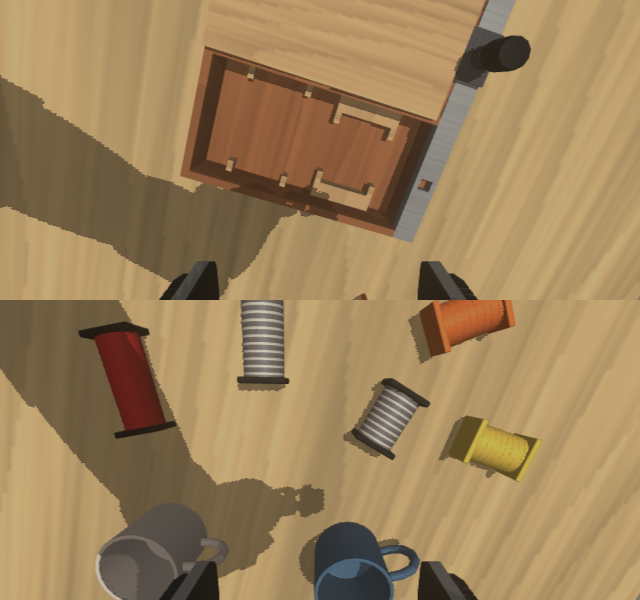

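Wrist view, upper half: bay with posts, pin hole at (425,185), knob top at (512,52). Lower half: grey short roll at (390,418) and grey long roll at (263,340); the red, orange and yellow ones are decoys.

```bash
python3 - <<'E'
from h import *
d=load('w2');W=world(d);im=d['image'].astype(int)
P=W.reshape(-1,3);S=P[(P[:,2]>.055)&(P[:,2]<.065)&(P[:,0]>.38)&(P[:,0]<.68)&(P[:,1]>-.06)&(P[:,1]<.25)]
def fit(b,v,f,lo,hi,deg=1):
    xs=[];ys=[]
    for k in np.arange(lo,hi,.004):
        m=(b>k)&(b<k+.004)
        if m.sum()>3: xs.append(k+.002);ys.append(f(v[m]))
    xs=np.array(xs);ys=np.array(ys);p=np.polyfit(xs,ys,1);e=ys-np.polyval(p,xs);g=abs(e)<.003;p=np.polyfit(xs[g],ys[g],1);return p,e.std()
print('front y=f(x)',fit(S[:,0],S[:,1],np.min,.43,.65),)
print('right x=f(y)',fit(S[:,1],S[:,0],np.max,-.02,.10))
print('left x=f(y)',fit(S[:,1],S[:,0],np.min,-.02,.06))
# door front edge
D=P[(P[:,2]>.066)&(P[:,2]<.072)&(P[:,0]>.40)&(P[:,0]<.64)&(P[:,1]<.15)&(P[:,1]>.03)]
print('door y=f(x)',fit(D[:,0],D[:,1],np.min,.43,.60))
R=np.linalg.inv(d['camera_from_world']);K=d['intrinsics']
def ray(u,v,z):
    r=R[:3,:3]@np.array([(u-K[0,2])/K[0,0],-(v-K[1,2])/K[1,1],-1]);return R[:3,3]+r*(z-R[2,3])/r[2]
print('hole',ray(425,185,.06))
k=P[(P[:,2]>.115)&(P[:,2]<.13)&(abs(P[:,0]-.647)<.04)&(abs(P[:,1]-.145)<.04)];print('knob',cv2.minEnclosingCircle((k[:,:2]*1000).astype(np.float32)),np.median(k,0),len(k))
E=P[(P[:,2]>.018)&(P[:,2]<.03)&(P[:,0]>.43)&(P[:,0]<.63)&(P[:,1]>-.03)&(P[:,1]<.09)]
b=np.histogram(P[:,2],bins=40,range=(0,.08));print(b[0])
n,l,st,c=cv2.connectedComponentsWithStats((((W[...,2]>.019)&(W[...,2]<.027)&(W[...,0]>.43)&(W[...,0]<.635)&(W[...,1]>-.03)&(W[...,1]<.085)).astype(np.uint8)))
for i in range(1,n):
    if st[i,4]>15:
        q=W[l==i];print(c[i].round(),st[i,4],q.min(0).round(4),q.max(0).round(4))
y=load('w3');Y=world(y).reshape(-1,3);q=Y[(Y[:,2]>.02)&(Y[:,2]<.06)&(Y[:,0]>.6)&(Y[:,0]<.76)&(abs(Y[:,1]+.30)<.08)]
E
```

```text
front y=f(x) (array([-0.0126726 , -0.02893414]), np.float64(0.0002246116339792455))
right x=f(y) (array([0.01386237, 0.65482769]), np.float64(0.00018854910775665588))
left x=f(y) (array([0.0093118 , 0.40894656]), np.float64(0.00018040893350393933))
door y=f(x) (array([-0.0127241 ,  0.09517677]), np.float64(8.055094439391725e-05))
hole [0.64396502 0.02497009 0.06      ]
knob ((645.3655395507812, 147.3899688720703), 12.225017547607422) [0.64426006 0.14732943 0.12068084] 977
[40654   694 12371  4556   320   328   296   325   328   345   423  2175
   934   379   404   412   435   460   476   491   620   567   533   362
   265   279   290   299   553  6557  1868     5   286 12701 10130   111
    21    23    25    27]
[252.  72.] 84 [0.4448 0.0735 0.0191] [0.4513 0.0848 0.0257]
[309.  90.] 73 [0.5049 0.0726 0.0215] [0.5109 0.0841 0.0249]
[369. 114.] 1208 [0.5406 0.0545 0.0191] [0.607  0.0839 0.0257]
[335. 188.] 1726 [ 0.4306 -0.0292  0.019 ] [0.6344 0.0825 0.027 ]
```

Call:
jog_arm --commands '[{"grip":75,"offset":[-0.219,0.279,0],"roll":0},{"grip":75,"offset":[-0.219,0.279,0],"roll":0},{"grip":75,"offset":[-0.219,0.279,0],"roll":0},{"grip":75,"offset":[-0.219,0.279,0],"roll":0},{"grip":75,"offset":[-0.219,0.279,-0.4],"roll":0},{"grip":75,"offset":[-0.219,0.279,-0.4],"roll":0},{"grip":75,"offset":[-0.219,0.279,-0.4],"roll":0},{"grip":75,"offset":[-0.219,0.279,-0.4],"roll":0},{"grip":75,"offset":[-0.219,0.279,-0.4],"roll":0},{"grip":75,"offset":[-0.219,0.279,-0.4],"roll":0},{"grip":75,"offset":[-0.219,0.279,-0.4],"roll":0}]'

```text
t: 3.97
eef_pos: [0.4519, -0.2462, 0.0941]
eef_rot: [0.002, 0.599, 0.801, -0.0]
force: [-0.1, 1.2, 1.0]
gripper_width: 0.0754
gripper_force: 0.0
```

Call:
jog_arm --commands '[{"grip":75,"offset":[0,0,-0.1],"roll":0},{"grip":75,"offset":[0,0,-0.2],"roll":0},{"grip":75,"offset":[0,0,-0.213],"roll":0},{"grip":75,"offset":[0,0,-0.213],"roll":0},{"grip":75,"offset":[0,0,-0.213],"roll":0},{"grip":30,"offset":[0,0,-0.213],"roll":0},{"grip":30,"offset":[0,0,-0.213],"roll":0},{"grip":30,"offset":[0,0,-0.213],"roll":0},{"grip":30,"offset":[0,0,-0.213],"roll":0},{"grip":30,"offset":[0,0,-0.213],"roll":0},{"grip":30,"offset":[0,0,-0.213],"roll":0},{"grip":30,"offset":[0,0,-0.213],"roll":0},{"grip":30,"offset":[0,0,-0.213],"roll":0}]' --force 40

```text
t: 5.05
eef_pos: [0.4518, -0.2473, 0.0084]
eef_rot: [0.002, 0.6, 0.8, -0.0]
force: [-1.6, 1.2, 9.4]
gripper_width: 0.0389
gripper_force: 39.2
```

Call:
jog_arm --commands '[{"grip":30,"offset":[0,0,0.08],"roll":0},{"grip":30,"offset":[0,0,0.16],"roll":0},{"grip":30,"offset":[0,0,0.25],"roll":0},{"grip":30,"offset":[0,0.08,0.3],"roll":0},{"grip":30,"offset":[0.064,0.691,0.3],"roll":-0.189},{"grip":30,"offset":[0.064,0.691,0.3],"roll":-0.189},{"grip":30,"offset":[0.064,0.691,0.3],"roll":-0.189},{"grip":30,"offset":[0.064,0.691,0.3],"roll":-0.189},{"grip":30,"offset":[0.064,0.691,0.3],"roll":-0.189},{"grip":30,"offset":[0.064,0.691,0.3],"roll":-0.189},{"grip":30,"offset":[0.064,0.691,0.3],"roll":-0.189},{"grip":30,"offset":[0.064,0.691,0.3],"roll":-0.189},{"grip":30,"offset":[0.064,0.691,0.3],"roll":-0.189},{"grip":30,"offset":[0.064,0.691,0.3],"roll":-0.189}]'

```text
t: 6.22
eef_pos: [0.4763, 0.0291, 0.1262]
eef_rot: [0.0, 0.712, 0.703, -0.0]
force: [0.5, 0.1, -4.3]
gripper_width: 0.0386
gripper_force: 43.2
```

```bash
python3 - <<'E'
from h import *
for n in('scene','side'): cap(n,n+'1')
s=manip.get_state();print(s['t'],s['eef_pos'],s['eef_rot'],s['force'],s['gripper_width'])
a=load('scene1')['image'][130:260,260:420,::-1];b=load('side1')['image'][120:250,220:380,::-1]
cv2.imwrite('pics/c3.png',cv2.resize(np.hstack([a,b]),(800,325),interpolation=cv2.INTER_CUBIC))
E
```

```text
6.3167 [0.47638754 0.02881237 0.12616114] [ 9.64631921e-05  7.11961702e-01  7.02218287e-01 -6.06158654e-05] [-0.28678786 -0.28955113 -4.72844941] 0.03882841416824448
```

View pics/c3.png

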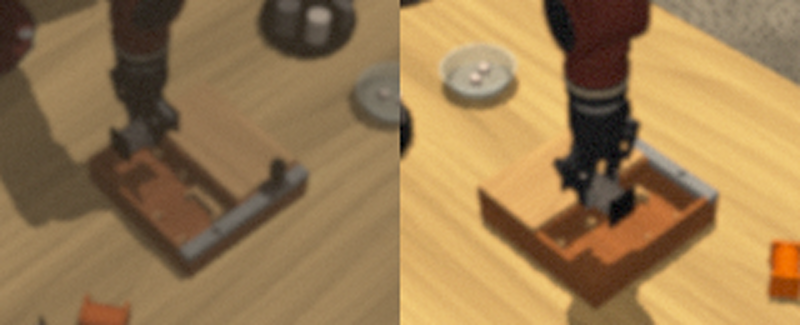

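The roll is held level above the long row (left crop at (145,140), right at (605,195)), so I'll lower it.

Call:
jog_arm --commands '[{"grip":30,"offset":[0.002,0,-0.08],"roll":0},{"grip":30,"offset":[0.002,0,-0.15],"roll":0},{"grip":30,"offset":[0.002,0,-0.2],"roll":0},{"grip":30,"offset":[0.002,0,-0.24],"roll":0},{"grip":30,"offset":[0.002,0,-0.265],"roll":0},{"grip":30,"offset":[0.002,0,-0.278],"roll":0},{"grip":30,"offset":[0.002,0,-0.278],"roll":0},{"grip":30,"offset":[0.002,0,-0.278],"roll":0}]'

```text
t: 6.98
eef_pos: [0.4778, 0.0295, 0.0157]
eef_rot: [0.001, 0.712, 0.703, 0.0]
force: [0.4, 0.3, -4.0]
gripper_width: 0.0388
gripper_force: 43.2
```

Call:
jog_arm --commands '[{"grip":30,"offset":[0,0,-0.004],"roll":0},{"grip":30,"offset":[0,0,-0.005],"roll":0},{"grip":30,"offset":[0,0,-0.005],"roll":0},{"grip":60,"offset":[0,0,-0.005],"roll":0},{"grip":60,"offset":[0,0,-0.005],"roll":0},{"grip":60,"offset":[0,0,-0.005],"roll":0},{"grip":60,"offset":[0,0,-0.005],"roll":0},{"grip":60,"offset":[0,0,0.05],"roll":0},{"grip":60,"offset":[0,0,0.13],"roll":0},{"grip":60,"offset":[0,0,0.2],"roll":0},{"grip":60,"offset":[0,0,0.3],"roll":0},{"grip":60,"offset":[0,0,0.4],"roll":0},{"grip":60,"offset":[0,0,0.5],"roll":0},{"grip":60,"offset":[0,0,0.5],"roll":0}]'

```text
t: 8.15
eef_pos: [0.48, 0.0296, 0.2232]
eef_rot: [0.005, 0.711, 0.703, 0.003]
force: [1.7, -0.6, 0.8]
gripper_width: 0.0598
gripper_force: 0.0
```

Call:
jog_arm --commands '[{"grip":62,"offset":[0.296,-0.804,0],"roll":-0.143},{"grip":62,"offset":[0.296,-0.804,0],"roll":-0.143},{"grip":62,"offset":[0.296,-0.804,0],"roll":-0.143},{"grip":62,"offset":[0.296,-0.804,0],"roll":-0.143},{"grip":62,"offset":[0.296,-0.804,0],"roll":-0.143},{"grip":62,"offset":[0.296,-0.804,0],"roll":-0.143},{"grip":62,"offset":[0.296,-0.804,0],"roll":-0.143},{"grip":62,"offset":[0.296,-0.804,0],"roll":-0.143},{"grip":62,"offset":[0.296,-0.804,0],"roll":-0.143},{"grip":62,"offset":[0.296,-0.804,-0.2],"roll":-0.143},{"grip":62,"offset":[0.296,-0.804,-0.33],"roll":-0.143},{"grip":62,"offset":[0.296,-0.804,-0.33],"roll":-0.143},{"grip":62,"offset":[0.296,-0.804,-0.33],"roll":-0.143},{"grip":62,"offset":[0.296,-0.804,-0.33],"roll":-0.143},{"grip":62,"offset":[0.296,-0.804,-0.33],"roll":-0.143}]'

```text
t: 9.4
eef_pos: [0.5961, -0.2917, 0.0848]
eef_rot: [0.001, 0.785, 0.619, 0.0]
force: [1.3, -0.2, 1.0]
gripper_width: 0.062
gripper_force: 0.0
```

```bash
python3 - <<'E'
from h import *
for n in('scene','side','wrist'): cap(n,n+'2')
s=manip.get_state();print(s['t'],s['eef_pos'],s['eef_rot'],s['force'],s['gripper_width'])
for n in ('scene2','side2'):
  P=world(load(n)).reshape(-1,3)
  for name,c,r in(('short',(.5955,-.2917),.042),('longInBay',(.477,.029),.06)):
    S=P[(np.hypot(P[:,0]-c[0],P[:,1]-c[1])<r)&(P[:,2]>.03)&(P[:,2]<.056)]
    if len(S)>4: print(n,name,len(S),cv2.minAreaRect((S[:,:2]*1000).astype(np.float32)),np.percentile(S[:,2],[50,98]))
W=world(load('wrist2'));P=W.reshape(-1,3)
S=P[(np.hypot(P[:,0]-.5955,P[:,1]+.2917)<.042)&(P[:,2]>.015)&(P[:,2]<.06)];print(len(S),cv2.minAreaRect((S[:,:2]*1000).astype(np.float32)))
Y=world(load('w3'));im=load('w3')['image'].astype(int);m=(im[...,0]>110)&(im[...,2]<80)&(im[...,1]>90)&(Y[...,0]>.6)
c=np.array([np.cos(np.radians(-13.7)),np.sin(np.radians(-13.7))]);q=Y[m][:,:2]-[.5955,-.2917];print('yellow along',np.nanmin(q@c[:,None]),len(q))
E
```

```text
9.55 [ 0.59728977 -0.29263719  0.08669261] [2.53909185e-03 7.85447102e-01 6.18923212e-01 6.79080471e-04] [0.03537587 0.06037228 0.35896642] 0.06222151647899459
scene2 short 131 ((600.7000732421875, -290.9790344238281), (66.9791259765625, 41.25852966308594), 77.67040252685547) [0.04038354 0.0492474 ]
scene2 longInBay 273 ((461.70184326171875, 29.781494140625), (117.22283172607422, 88.78620147705078), 85.9922866821289) [0.04548395 0.05410658]
side2 short 204 ((593.806396484375, -295.355712890625), (67.82545471191406, 47.43080139160156), 76.70518493652344) [0.0403846  0.04900336]
side2 longInBay 294 ((478.25030517578125, 31.193349838256836), (51.38066864013672, 111.0576400756836), 0.7134961485862732) [0.04639185 0.05469898]
8101 ((595.7445068359375, -291.72454833984375), (66.39199829101562, 45.945960998535156), 76.31707000732422)
yellow along -0.022691733711263783 4532
```

Call:
jog_arm --commands '[{"grip":62,"offset":[-0.003,0.002,-0.09],"roll":0},{"grip":62,"offset":[-0.003,0.002,-0.17],"roll":0},{"grip":62,"offset":[-0.003,0.002,-0.19],"roll":0},{"grip":62,"offset":[-0.003,0.002,-0.19],"roll":0},{"grip":62,"offset":[-0.003,0.002,-0.19],"roll":0},{"grip":30,"offset":[-0.003,0.002,-0.19],"roll":0},{"grip":30,"offset":[-0.003,0.002,-0.19],"roll":0},{"grip":30,"offset":[-0.003,0.002,-0.19],"roll":0},{"grip":30,"offset":[-0.003,0.002,-0.19],"roll":0},{"grip":30,"offset":[-0.003,0.002,-0.19],"roll":0},{"grip":30,"offset":[-0.003,0.002,-0.19],"roll":0},{"grip":30,"offset":[-0.003,0.002,-0.19],"roll":0}]' --force 40

```text
t: 10.55
eef_pos: [0.5959, -0.2918, 0.01]
eef_rot: [0.002, 0.785, 0.619, 0.001]
force: [-0.6, -0.0, 6.8]
gripper_width: 0.0389
gripper_force: 39.7
```

Call:
jog_arm --commands '[{"grip":30,"offset":[0,0,0.08],"roll":0},{"grip":30,"offset":[0,0,0.16],"roll":0},{"grip":30,"offset":[0,0,0.25],"roll":0},{"grip":30,"offset":[0,0.08,0.3],"roll":0},{"grip":30,"offset":[-0.054,0.7985,0.3],"roll":0.142},{"grip":30,"offset":[-0.054,0.7985,0.3],"roll":0.142},{"grip":30,"offset":[-0.054,0.7985,0.3],"roll":0.142},{"grip":30,"offset":[-0.054,0.7985,0.3],"roll":0.142},{"grip":30,"offset":[-0.054,0.7985,0.3],"roll":0.142},{"grip":30,"offset":[-0.054,0.7985,0.3],"roll":0.142},{"grip":30,"offset":[-0.054,0.7985,0.3],"roll":0.142},{"grip":30,"offset":[-0.054,0.7985,0.3],"roll":0.142},{"grip":30,"offset":[-0.054,0.7985,0.3],"roll":0.142},{"grip":30,"offset":[-0.054,0.7985,0.3],"roll":0.142},{"grip":30,"offset":[-0.054,0.7985,0.3],"roll":0.142},{"grip":30,"offset":[-0.054,0.7985,0.3],"roll":0.142}]'

```text
t: 11.88
eef_pos: [0.573, 0.0275, 0.1272]
eef_rot: [0.0, 0.712, 0.702, 0.0]
force: [-0.0, -0.5, -2.3]
gripper_width: 0.0387
gripper_force: 41.8
```

Call:
jog_arm --commands '[{"grip":30,"offset":[0,0.001,-0.08],"roll":0},{"grip":30,"offset":[0,0.001,-0.15],"roll":0},{"grip":30,"offset":[0,0.001,-0.2],"roll":0},{"grip":30,"offset":[0,0.001,-0.24],"roll":0},{"grip":30,"offset":[0,0.001,-0.265],"roll":0},{"grip":30,"offset":[0,0.001,-0.276],"roll":0},{"grip":30,"offset":[0,0.001,-0.28],"roll":0},{"grip":30,"offset":[0,0.001,-0.28],"roll":0}]'

```text
t: 12.55
eef_pos: [0.5732, 0.0284, 0.0162]
eef_rot: [0.0, 0.712, 0.702, 0.0]
force: [-0.0, -0.4, -2.4]
gripper_width: 0.0387
gripper_force: 41.7
```

Call:
jog_arm --commands '[{"grip":30,"offset":[0,0,-0.003],"roll":0},{"grip":30,"offset":[0,0,-0.005],"roll":0},{"grip":30,"offset":[0,0,-0.005],"roll":0},{"grip":60,"offset":[0,0,-0.005],"roll":0},{"grip":60,"offset":[0,0,-0.005],"roll":0},{"grip":60,"offset":[0,0,-0.005],"roll":0},{"grip":60,"offset":[0,0,-0.005],"roll":0},{"grip":60,"offset":[0,0,0.05],"roll":0},{"grip":60,"offset":[0,0,0.13],"roll":0},{"grip":60,"offset":[0,0,0.2],"roll":0},{"grip":60,"offset":[0,0,0.3],"roll":0},{"grip":60,"offset":[0,0,0.4],"roll":0},{"grip":60,"offset":[0,0,0.5],"roll":0},{"grip":60,"offset":[0,0,0.5],"roll":0}]'

```text
t: 13.72
eef_pos: [0.5759, 0.0286, 0.224]
eef_rot: [0.005, 0.712, 0.702, 0.003]
force: [1.2, 0.3, 1.2]
gripper_width: 0.0602
gripper_force: 0.0
```

Call:
jog_arm --commands '[{"grip":60,"offset":[0.183,0.295,0],"roll":1},{"grip":60,"offset":[0.183,0.295,0],"roll":1},{"grip":60,"offset":[0.183,0.295,0],"roll":1},{"grip":60,"offset":[0.183,0.295,0],"roll":1},{"grip":60,"offset":[0.183,0.295,0],"roll":1},{"grip":60,"offset":[0.183,0.295,0],"roll":1},{"grip":60,"offset":[0.183,0.295,0],"roll":1},{"grip":60,"offset":[0.183,0.295,0],"roll":1},{"grip":60,"offset":[0.183,0.295,0],"roll":1},{"grip":60,"offset":[0.183,0.295,0],"roll":1},{"grip":60,"offset":[0.183,0.295,0],"roll":1},{"grip":60,"offset":[0.183,0.295,0],"roll":1},{"grip":60,"offset":[0.183,0.295,0],"roll":1},{"grip":60,"offset":[0.183,0.295,0],"roll":1},{"grip":60,"offset":[0.183,0.295,0],"roll":1}]'

```text
t: 14.97
eef_pos: [0.646, 0.1471, 0.2147]
eef_rot: [-0.0, 0.008, 1.0, 0.0]
force: [-0.4, 0.1, 0.0]
gripper_width: 0.06
gripper_force: 0.0
```

```bash
python3 - <<'E'
from h import *
d=cap('wrist','w4')
s=manip.get_state();print(s['t'],s['eef_pos'],s['eef_rot'],s['force'],s['gripper_width'])
P=world(d).reshape(-1,3)
for name,c,r in(('short',(.5731,.0278),.04),('longInBay',(.477,.029),.056)):
    S=P[(np.hypot(P[:,0]-c[0],P[:,1]-c[1])<r)&(P[:,2]>.028)&(P[:,2]<.058)]
    print(name,len(S),cv2.minAreaRect((S[:,:2]*1000).astype(np.float32)),np.percentile(S[:,2],[2,50,98]))
E
```

```text
15.0167 [0.64599531 0.14712107 0.21479993] [-2.16319373e-05  8.03574589e-03  9.99967711e-01  5.17063451e-05] [-0.83247884  0.7116192   0.13818497] 0.060126107922417
short 4225 ((572.81494140625, 28.763206481933594), (66.71480560302734, 45.910499572753906), 88.97370147705078) [0.03123653 0.04687791 0.05228478]
longInBay 74 ((499.17218017578125, 30.626630783081055), (97.1795883178711, 3.3323230743408203), 88.5880355834961) [0.02807621 0.03237308 0.04346016]
```

View pics/w4.png

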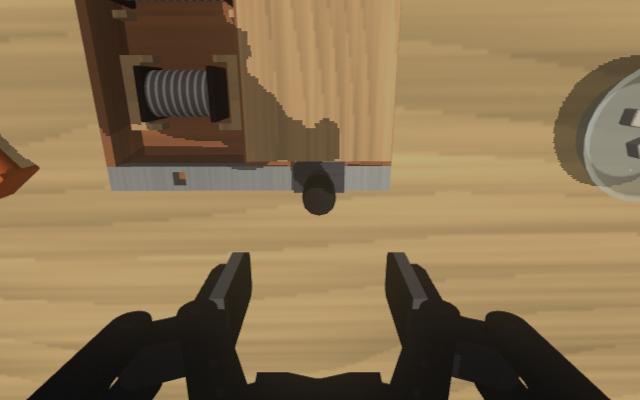

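The short roll is seated between its stops at (180,92), top at 52 mm. The knob is at (318,195), in line with the fingers. I'll go down and grip it.

Call:
jog_arm --commands '[{"grip":60,"offset":[0,0,-0.1],"roll":0},{"grip":60,"offset":[0,0,-0.2],"roll":0},{"grip":60,"offset":[0,0,-0.28],"roll":0},{"grip":60,"offset":[0,0,-0.31],"roll":0},{"grip":60,"offset":[0,0,-0.31],"roll":0},{"grip":60,"offset":[0,0,-0.31],"roll":0},{"grip":15,"offset":[0,0,-0.31],"roll":0},{"grip":15,"offset":[0,0,-0.31],"roll":0},{"grip":15,"offset":[0,0,-0.31],"roll":0},{"grip":15,"offset":[0,0,-0.31],"roll":0},{"grip":15,"offset":[0,0,-0.31],"roll":0},{"grip":15,"offset":[0,0,-0.31],"roll":0},{"grip":15,"offset":[0,0,-0.31],"roll":0},{"grip":15,"offset":[0,0,-0.31],"roll":0},{"grip":15,"offset":[0,0,-0.31],"roll":0}]' --force 60

```text
t: 16.27
eef_pos: [0.6473, 0.1472, 0.0935]
eef_rot: [0.002, 0.007, 1.0, 0.0]
force: [-0.6, 0.5, 5.8]
gripper_width: 0.0224
gripper_force: 58.4
```

Call:
jog_arm --commands '[{"grip":15,"offset":[0,0,0.015],"roll":0},{"grip":15,"offset":[0,0,0.03],"roll":0},{"grip":15,"offset":[0,0,0.042],"roll":0},{"grip":15,"offset":[0,0,0.042],"roll":0},{"grip":15,"offset":[0,0,0.042],"roll":0},{"grip":15,"offset":[0,0,0.042],"roll":0}]'

```text
t: 16.77
eef_pos: [0.647, 0.1471, 0.1079]
eef_rot: [0.001, 0.007, 1.0, 0.0]
force: [7.1, 0.3, -5.9]
gripper_width: 0.0222
gripper_force: 59.0
```

Call:
jog_arm --commands '[{"grip":15,"offset":[0.002,0,0.004],"roll":0},{"grip":15,"offset":[0.003,0,0.006],"roll":0},{"grip":15,"offset":[0.003,-0.01,0.006],"roll":0},{"grip":15,"offset":[0.003,-0.03,0.006],"roll":0},{"grip":15,"offset":[0.003,-0.05,0.006],"roll":0},{"grip":15,"offset":[0.003,-0.05,0.006],"roll":0}]'

```text
t: 17.27
eef_pos: [0.6469, 0.1254, 0.1098]
eef_rot: [-0.0, 0.007, 1.0, -0.0]
force: [2.6, -1.8, -7.3]
gripper_width: 0.0222
gripper_force: 59.0
```

Call:
jog_arm --commands '[{"grip":15,"offset":[-0.001,-0.05,0],"roll":0},{"grip":15,"offset":[-0.002,-0.1,0],"roll":0},{"grip":15,"offset":[-0.002,-0.15,0],"roll":0},{"grip":15,"offset":[-0.003,-0.19,0],"roll":0},{"grip":15,"offset":[-0.003,-0.22,0],"roll":0},{"grip":15,"offset":[-0.003,-0.24,0],"roll":0},{"grip":15,"offset":[-0.003,-0.25,0],"roll":0},{"grip":15,"offset":[-0.003,-0.25,0],"roll":0},{"grip":15,"offset":[-0.003,-0.25,0],"roll":0},{"grip":15,"offset":[-0.003,-0.25,0],"roll":0}]'

```text
t: 18.1
eef_pos: [0.6457, 0.0274, 0.11]
eef_rot: [-0.0, 0.006, 1.0, -0.0]
force: [1.1, -1.2, -7.2]
gripper_width: 0.0221
gripper_force: 59.4
```

Call:
jog_arm --commands '[{"grip":15,"offset":[0,-0.006,0],"roll":0},{"grip":15,"offset":[0,-0.006,0],"roll":0},{"grip":15,"offset":[0,-0.006,0],"roll":0},{"grip":15,"offset":[0,-0.006,0],"roll":0}]'

```text
t: 18.43
eef_pos: [0.6457, 0.0252, 0.1099]
eef_rot: [-0.0, 0.006, 1.0, 0.0]
force: [-0.4, 1.6, -6.8]
gripper_width: 0.0222
gripper_force: 59.4
```

```bash
python3 - <<'E'
from h import *
s=manip.get_state();print(s['t'],s['eef_pos'],s['force'])
d=cap('wrist','w5');P=world(d).reshape(-1,3)
# door front/back edges at z~.069, in box frame
c=np.array([.5259,.0884]);t=-.0127
q=(P[:,:2]-c);bx=q[:,0]*np.cos(t)+q[:,1]*np.sin(t);by=-q[:,0]*np.sin(t)+q[:,1]*np.cos(t)
m=(P[:,2]>.066)&(P[:,2]<.073)&(bx>-40)&(abs(bx)<.1)
for lo in(.0,.02,.04,.06):
    k=m&(bx>lo)&(bx<lo+.02); print(k.sum(),by[k].min().round(4) if k.any() else None,by[k].max().round(4) if k.any() else None)
E
```

```text
18.4333 [0.64567671 0.02522834 0.10994018] [-0.38858161  1.64454368 -6.81059443]
9914 -0.1225 0.0
10599 -0.1227 0.0001
9739 -0.1225 0.0002
8697 -0.1225 0.0002
```

Call:
jog_arm --commands '[{"grip":15,"offset":[0,0,-0.012],"roll":0},{"grip":15,"offset":[0,0,-0.024],"roll":0},{"grip":15,"offset":[0,0,-0.036],"roll":0},{"grip":15,"offset":[0,0,-0.045],"roll":0},{"grip":15,"offset":[0,0,-0.049],"roll":0},{"grip":15,"offset":[0,0,-0.049],"roll":0},{"grip":15,"offset":[0,0,-0.049],"roll":0},{"grip":15,"offset":[0,0,-0.049],"roll":0}]'

```text
t: 19.15
eef_pos: [0.6461, 0.0246, 0.0933]
eef_rot: [0.001, 0.007, 1.0, -0.0]
force: [-12.3, 0.8, 15.0]
gripper_width: 0.0223
gripper_force: 62.1
```

```bash
python3 - <<'E'
from h import *
s=manip.get_state();print(s['t'],s['eef_pos'],s['force'])
for n in('w4','w5'): 
    pass
d=cap('wrist','w6')
for n,y in(('w2',.1473),('w4',.1473),('w5',.0252),('w6',.0252)):
    P=world(load(n)).reshape(-1,3);k=P[(np.hypot(P[:,0]-.6455,P[:,1]-y)<.010)&(P[:,2]>.1)&(P[:,2]<.16)];print(n,len(k),np.percentile(k[:,2],[5,50,95]) if len(k) else 0)
E
```

```text
19.15 [0.64611836 0.02457429 0.0933099 ] [-12.26796544   0.82554291  15.01531467]
w2 649 [0.1196405  0.12087753 0.12203858]
w4 577 [0.1199775  0.12088579 0.12202821]
w5 1778 [0.13625211 0.13715898 0.13801667]
w6 1790 [0.11997722 0.12084656 0.12174004]
```

Call:
jog_arm --commands '[{"grip":15,"offset":[-0.0025,0,0.001],"roll":0},{"grip":15,"offset":[-0.0025,0,0.001],"roll":0},{"grip":15,"offset":[-0.0025,0,0.001],"roll":0},{"grip":15,"offset":[-0.0025,0,0.001],"roll":0}]'

```text
t: 19.53
eef_pos: [0.6459, 0.0245, 0.0934]
eef_rot: [0.002, 0.007, 1.0, -0.0]
force: [-6.1, 1.9, 10.2]
gripper_width: 0.0219
gripper_force: 61.4
```

```bash
python3 - <<'E'
from h import *
s=manip.get_state();print(s['t'],s['eef_pos'],s['force'],s['gripper_width'],s['gripper_force'])
for n in ('wrist','side','scene'): cap(n,n+'9')
P=world(load('wrist9')).reshape(-1,3);k=P[(np.hypot(P[:,0]-.6455,P[:,1]-.0247)<.010)&(P[:,2]>.1)&(P[:,2]<.16)];print(np.percentile(k[:,2],[5,50,95]))
a=load('scene9')['image'][100:340,150:450,::-1];b=load('wrist9')['image'][:,:,::-1]
cv2.imwrite('pics/end.png',np.hstack([cv2.resize(a,(400,320)),cv2.resize(b,(400,320))]))
E
```

```text
19.5333 [0.64592906 0.02452044 0.09341958] [-6.10630862  1.87280613 10.24484517] 0.021928750496729005 61.40639662742615
[0.11995713 0.12084582 0.12171905]
```

View pics/end.png

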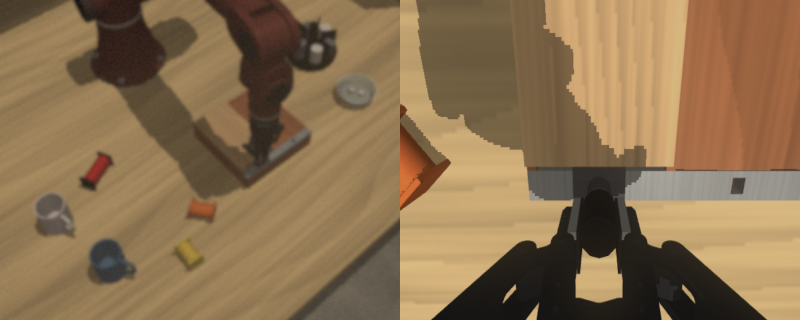

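The door covers the bay, and the old pin hole is empty at (738,185). The knob is gripped at (600,215) at its home height, and the bystanders haven't moved.

```bash
python3 -c "
from workcell import manip
print(manip.hand_in())"
```

```text
the job is handed in; nothing more can be done
None
```

The job is handed in at about 20 s: both grey rolls are in their rows, the door is shut over the bay, and the pin is home in the next hole with the knob still gripped; the hand-in gave no verdict.

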